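Start the stirrers from the smallest flask to the largest

ROBOT

A 6-joint arm with a two-finger parallel gripper is mounted at the origin on the work surface. World frame = base frame: x ahead of the robot, y to its left, z up, the work surface at z = 0. Lengths are in mm, angles in rad, forces in N, time in s.
With the tool pointing down it reaches from about 400 to 925 mm from the base axis. Payload 12.5 kg.
Tool frame: the origin (TCP) lies midway between the tips of the shut fingers; the grasp point (between the pads) lies 19 mm behind it; y points along the fingers, x is the direction in which the jaws open and shut, and the axes are right-handed (so a half turn about y gives the same grasp; the last joint's range is limited). The gripper opens to 95 mm and grips with 3 to 60 N. Pads are 20 mm wide; open, the fingers measure 119 mm over their backs; the gripper's body (75 mm by 180 mm) begins 59 mm behind the grasp point.
Start: joints at [1.028, 0.491, 1.559, -0, 1.092, -0.106], TCP at [264.388, 566.344, 214.661] pointing down, gripper open.
Joint ranges: [-3.1, 3.1], [-0.84, 2.19], [0.05, 2.79], [-1.13, 4.28], [0.06, 2.93], [-2.69, 2.69]. Speed limits (rad/s): [2.22, 2.22, 2.79, 3.14, 3.14, 3.14].

INTERFACE

Orientations are given as [roll, pitch, yaw] about the fixed x, y, z axes, in that order (R = Rz(yaw) Ry(pitch) Rx(roll)).
In Python, from cell import env, vision, job gives the robot as it stands.
- The arm moves only by the shell command python3 -m crank 'ROWS' [OPENING]. ROWS is JSON, a list of rows, each a list of 6 numbers: the shift along the tool's x, y, z in mm, then the turn, a rotation vector about the tool's x, y, z in degrees. In form: [[x, y, z, rx, ry, rz], ...]. A call has 1 to 5 rows; each row is the pose to reach, as a shift and turn from the pose measured when the call began, along the tool's axes at that moment; what a row does not reach only later rows make up. A row lasts 1/10 s, in which the tool goes at most 50 mm and 8.59 degrees, less where a joint would pass 70% of its speed; a pose out of reach is approached as far as the arm can. A call with a gripper value outside its range is refused whole. OPENING is the opening, from 0 (shut) to 1 (fully open), set as the call begins (- or left out, the last holds). The fingers move at their own pace and stop on an object; the grip force is fixed at half the most. Time passes only in rows, so rows that repeat a pose let the fingers close. It gives the time, the measured TCP pose, the force and the opening at its end, in the units of the state.
- env.state(): the state, without advancing time (a new reading comes with each control period).
- vision.read_camera(name): name is "scene" or "top" or "wrist"; returns (picture, depth): 480x640x3 uint8, blue, green, red; 480x640 float32, mm along the optical axis (not along the pixel's ray), 0 where there is no reading.
- vision.calibration(name): a dict with "vertical_fov" (degrees; the focal length in pixels is half the picture's height over the tangent of half this angle, whatever the lens; pixels are square), "cx", "cy" (the principal point, pixels), "dist" ([k1, k2, p1, p2, k3] as OpenCV has them; the pictures are not rectified), "pose" (4x4, takes a point from camera to world coordinates). Camera axes: x right, y down, z forward; pixel columns grow to the right and rows downward; lengths in mm; the calibration is good to about 2 mm. A picture is of the moment at which its call begins: read the wrist's pose just before it. calibration takes no time and is no camera call; for the wrist camera it gives the pose at the moment of the call.
- job.job_done(): hands the job in, once; it reports no verdict.
The state is a dict: "t": time; "joints": joint angles; "qvel": joint speeds; "tau": joint torques, N m; "eef_pos": TCP position; "tcp_rot": TCP orientation; "ft_force": force on the tool from outside, world axes, zero at the start; "moment": the same for the moment, N m; "opening": opening from 0.0 (shut) to 1.0 (fully open).
Only numpy, scipy, OpenCV 4.12 (cv2) and the standard library are available. Lean on these libraries where they do the work, as an engineer would, in place of code of your own. Each camera call takes 0.05 s, during which the arm holds its last target.

TASK

Start the three magnetic stirrers by lightly pressing the round start key of each with a fingertip until it is fully in, where it stays: first the stirrer with the smallest flask, then the one with the middle-sized flask, last the one with the largest. Press gently, and leave the flasks and the other glassware and jar standing where they are, neither lifted nor knocked; finish with the hand clear.

Things in the scene. Friction and masses are not known exactly. Their poses are not given: they have to be found in the camera images.
- stirrer_small: the stirrer with the smallest flask; the three are alike and may stand in any order: white box 220 mm deep (its x), 130 wide (y), 60 high, does not budge; on top a round steel plate at the back, at the front (-x, robot side) the round start key on the left (+y) and, 64 mm to its right, a fixed black round knob 36 mm wide, 10 mm high. Origin: centre of its underside, on the bench; z up
- plate_small (a point): centre of the upper face of that stirrer's plate (120 mm diameter, 70 mm above the bench); 115 mm behind and 32 mm beside the key
- key_small_top (a point): centre of the flat top of that stirrer's start key, a grey round key of 26 mm diameter; out, its top stands 20 mm above the stirrer's top, 80 mm above the bench; in and let go, 12 mm above the stirrer's top; the point moves with the key
- key_small (a joint): how far that key has latched in, m: 0 = out, 0.008 = fully in; counted as in beyond 0.0055. It slides straight down at about 2.5 N and stays where it is pushed. Its cap is cushioned by a spring of 1.5 N/mm with 8 mm of give: the fingertip goes about 10 mm down to bring it fully in, then feels 1.5 N more per mm, and meets a hard stop 16 mm down; let go, the cap springs back by what it gave
- flask_small_centre (a point): the smallest flask: loose, light conical glass flask with a black rubber stopper, standing on its stirrer's plate; base diameter 51 mm, 76 mm high plus 14 mm of stopper (top 160 mm above the bench); point on its axis, half-way up the glass (38 mm above the plate); z along its axis
- stirrer_middle: the stirrer with the middle-sized flask; the three are alike and may stand in any order: white box 220 mm deep (its x), 130 wide (y), 60 high, does not budge; on top a round steel plate at the back, at the front (-x, robot side) the round start key on the left (+y) and, 64 mm to its right, a fixed black round knob 36 mm wide, 10 mm high. Origin: centre of its underside, on the bench; z up
- plate_middle (a point): centre of the upper face of that stirrer's plate (120 mm diameter, 70 mm above the bench); 115 mm behind and 32 mm beside the key
- key_middle_top (a point): centre of the flat top of that stirrer's start key, a grey round key of 26 mm diameter; out, its top stands 20 mm above the stirrer's top, 80 mm above the bench; in and let go, 12 mm above the stirrer's top; the point moves with the key
- key_middle (a joint): how far that key has latched in, m: 0 = out, 0.008 = fully in; counted as in beyond 0.0055. It slides straight down at about 2.5 N and stays where it is pushed. Its cap is cushioned by a spring of 1.5 N/mm with 8 mm of give: the fingertip goes about 10 mm down to bring it fully in, then feels 1.5 N more per mm, and meets a hard stop 16 mm down; let go, the cap springs back by what it gave
- flask_middle_centre (a point): the middle-sized flask: loose, light conical glass flask with a black rubber stopper, standing on its stirrer's plate; base diameter 67 mm, 104 mm high plus 14 mm of stopper (top 188 mm above the bench); point on its axis, half-way up the glass (52 mm above the plate); z along its axis
- stirrer_large: the stirrer with the largest flask; the three are alike and may stand in any order: white box 220 mm deep (its x), 130 wide (y), 60 high, does not budge; on top a round steel plate at the back, at the front (-x, robot side) the round start key on the left (+y) and, 64 mm to its right, a fixed black round knob 36 mm wide, 10 mm high. Origin: centre of its underside, on the bench; z up
- plate_large (a point): centre of the upper face of that stirrer's plate (120 mm diameter, 70 mm above the bench); 115 mm behind and 32 mm beside the key
- key_large_top (a point): centre of the flat top of that stirrer's start key, a grey round key of 26 mm diameter; out, its top stands 20 mm above the stirrer's top, 80 mm above the bench; in and let go, 12 mm above the stirrer's top; the point moves with the key
- key_large (a joint): how far that key has latched in, m: 0 = out, 0.008 = fully in; counted as in beyond 0.0055. It slides straight down at about 2.5 N and stays where it is pushed. Its cap is cushioned by a spring of 1.5 N/mm with 8 mm of give: the fingertip goes about 10 mm down to bring it fully in, then feels 1.5 N more per mm, and meets a hard stop 16 mm down; let go, the cap springs back by what it gave
- flask_large_centre (a point): the largest flask: loose, light conical glass flask with a black rubber stopper, standing on its stirrer's plate; base diameter 85 mm, 136 mm high plus 14 mm of stopper (top 220 mm above the bench); point on its axis, half-way up the glass (68 mm above the plate); z along its axis
- jar_centre (a point): loose white plastic jar with a black cap, 60 mm diameter, 85 mm high, standing on the bench to the left of the stirrers; point at its centre; leave alone
- beaker_centre (a point): loose open glass beaker, 68 mm diameter, 90 mm high, standing on the bench to the right of the stirrers; point at its centre; leave alone
- cylinder_centre (a point): loose glass measuring cylinder, 31 mm diameter on a white 68 mm foot, 182 mm high, standing on the bench to the left of the stirrers; point at half height; leave alone
Things that resemble listed ones, but are neither listed nor needed, are in the scene too. Leave any orange or pink look-alike of the part that bears flask_small_centre alone.

How it is judged:
By the outcome, as a careful person would: the job done as asked, in the order asked, and still so for the second after the job is handed in, with the robot touching nothing.
It also fails if it takes over 51 s, if anything falls off the work surface, if the arm or the gripper's body presses on something with over 40 N, if the wrist force passes 120 N, or if a joint passes its speed limit or range.

## Working session

There is one attempt and no reset: what is moved stays moved. The work goes in short steps, Python scripts to look and compute and a shell command to move; the robot and the scene stay as the last step left them, time stands still between calls to the robot, and variables do not carry over. Pictures are saved under pics/ and viewed, and the job is handed in when it is done.

```bash
ls; mkdir -p pics
python3 - <<'E'
from cell import env, vision, job
import cv2, numpy as np
print(env.state())
for n in ("scene","top"):
    p,d=vision.read_camera(n); cv2.imwrite(f"pics/{n}0.png",p); np.save(f"pics/{n}0.npy",d)
    print(n,vision.calibration(n))
E
```

```text
pics
{'t': 0.0, 'joints': array([ 1.02840381e+00,  4.91598390e-01,  1.55945198e+00,  3.17065921e-05,
        1.09167391e+00, -1.05610556e-01]), 'qvel': array([-0.00047801, -0.0010472 ,  0.00137538, -0.00036919, -0.00058283,
       -0.0014911 ]), 'tau': array([ 7.77386704e-04, -6.12656236e+01, -2.58178031e+01,  6.93257712e-02,
        4.82405524e-02, -9.72730368e-05]), 'eef_pos': array([264.24660152, 566.12969108, 214.03674683]), 'tcp_rot': array([-1.57064907e+00,  1.12235278e-03,  1.13399982e+00]), 'ft_force': array([-0.37266635, -0.09508894, -0.0694942 ]), 'moment': array([0.01958634, 0.01439387, 0.05467045]), 'opening': 1.001081120209018}
scene {'vertical_fov': 50.15095915944079, 'cx': 316.32504537431544, 'cy': 240.90176381978574, 'dist': array([-0.04665075,  0.        ,  0.        ,  0.        ,  0.        ]), 'pose': array([[ 8.69798192e-01,  2.68251533e-01, -4.14116192e-01,
         1.01269836e+03],
       [ 4.93390586e-01, -4.65888410e-01,  7.34515976e-01,
        -8.72502425e+02],
       [ 4.10310261e-03, -8.43201699e-01, -5.37581678e-01,
         7.83500283e+02],
       [ 0.00000000e+00,  0.00000000e+00,  0.00000000e+00,
         1.00000000e+00]])}
top {'vertical_fov': 51.005045847126766, 'cx': 315.59222812909604, 'cy': 238.60084728704166, 'dist': array([-0.11223856,  0.        ,  0.        ,  0.        ,  0.        ]), 'pose': array([[ 9.87509244e-02, -9.67895901e-01,  2.31140172e-01,
         2.75528200e+02],
       [-9.95094159e-01, -9.46503786e-02,  2.87909906e-02,
        -4.67580689e+00],
       [-5.98917708e-03, -2.32849371e-01, -9.72494370e-01,
         1.16733351e+03],
       [ 0.00000000e+00,  0.00000000e+00,  0.00000000e+00,
         1.00000000e+00]])}
```

View pics/scene0.png

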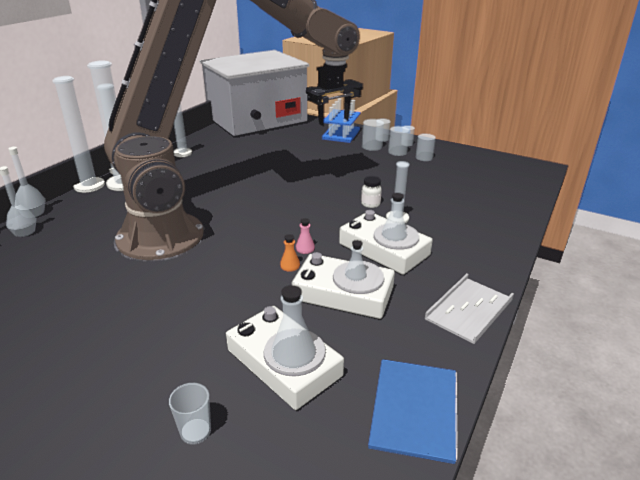

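View pics/top0.png

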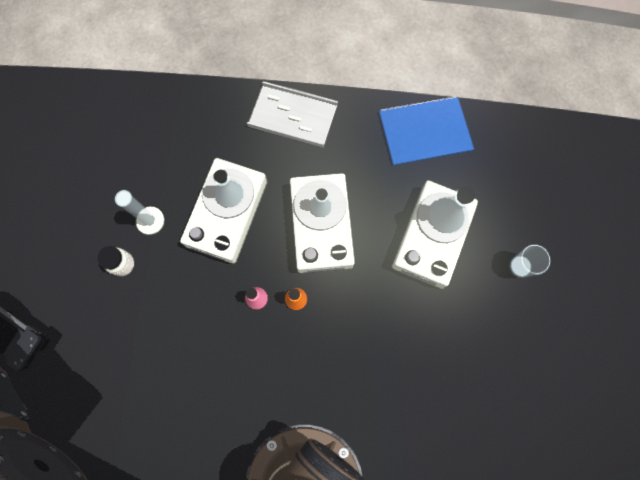

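The scene view shows three stirrers. The key pixels in the top view are about (197,233) on the left stirrer, (311,255) on the centre one and (414,257) on the right one. The dark knobs next to them are at (222,243), (339,252) and (439,268).

By flask size, the centre stirrer looks smallest (scene 357,260), the left one middle (scene 396,215) and the right one largest (scene 293,330). These could be mistaken for what I want:
- **Knobs:** they could be taken for the keys.
- **Flasks:** the orange look-alike at top (296,298) and the pink one at (256,298) could be taken for the small flask. They stand on the bench with no stirrer.

Next I'll check this in close crops and measure.

```bash
cat > h.py <<'E'
import numpy as np, cv2
from cell import vision
def K(c):
    f=240/np.tan(np.radians(c["vertical_fov"])/2); return np.array([[f,0,c["cx"]],[0,f,c["cy"]],[0,0,1]])
def ray(c,u,v):
    n=cv2.undistortPoints(np.array([[[u,v]]],float),K(c),c["dist"])[0,0]
    return c["pose"][:3,3], c["pose"][:3,:3]@np.array([n[0],n[1],1])
def onz(c,u,v,z):
    o,d=ray(c,u,v); return o+d*(z-o[2])/d[2]
def proj(c,P):
    P=np.atleast_2d(P).astype(float); T=np.linalg.inv(c["pose"]); 
    q=P@T[:3,:3].T+T[:3,3]; r=cv2.projectPoints(q,np.zeros(3),np.zeros(3),K(c),c["dist"])[0]; return r[:,0]
def cloud(c,d):
    v,u=np.mgrid[0:480,0:640]; 
    n=cv2.undistortPoints(np.stack([u.ravel(),v.ravel()],1).astype(float)[:,None],K(c),c["dist"])[:,0]
    z=d.ravel(); p=np.c_[n[:,0]*z,n[:,1]*z,z]; w=p@c["pose"][:3,:3].T+c["pose"][:3,3]; w[z==0]=np.nan
    return w.reshape(480,640,3)
E
python3 - <<'E'
from h import *
c=vision.calibration("top"); p=cv2.imread("pics/top0.png"); d=np.load("pics/top0.npy"); W=cloud(c,d)
g=cv2.cvtColor(p,cv2.COLOR_BGR2GRAY)
for nm,(u,v) in dict(left=(197,233),cen=(311,255),right=(414,257)).items():
    z=W[v-12:v+13,u-12:u+13,2]; m=(z>74)&(z<88); q=W[v-12:v+13,u-12:u+13][m]
    print(nm,m.sum(),np.mean(q,0),(q.max(0)+q.min(0))/2, np.ptp(q,axis=0), onz(c,u,v,80))
    # heights of flask top
for nm,(a,b,e,f) in dict(left=(180,150,270,265),cen=(285,165,360,280),right=(390,175,485,290)).items():
    z=W[b:f,a:e]; m=(z[...,2]>50)&(z[...,2]<66); q=z[m][:,:2].astype(np.float32)
    r=cv2.minAreaRect(q); print(nm,r, 'zmax',np.nanpercentile(z[...,2],[50,99.5,99.9]))
cv2.imwrite("pics/crop1.png",cv2.resize(p[150:310,170:490],None,fx=2.5,fy=2.5,interpolation=cv2.INTER_CUBIC))
s=cv2.imread("pics/scene0.png"); cv2.imwrite("pics/crop2.png",cv2.resize(s[155:415,215:475],(600,600),interpolation=cv2.INTER_CUBIC))
E
```

```text
left 108 [522.64199805 298.81558038  79.98331128] [522.80198826 299.02192803  79.70361365] [24.08051989 25.51802717 11.38698754] [520.91212387 293.86716068  80.        ]
cen 105 [499.69095405  36.87896246  79.9162889 ] [499.60859381  36.73036669  79.80690007] [24.75261284 22.99418515 11.10690588] [495.96794275  33.9227134   80.        ]
right 107 [ 515.77378719 -192.40811971   79.87106368] [ 515.99645197 -192.28500216   79.58191981] [23.80569909 24.65678308 10.67324873] [ 513.52073584 -193.08989133   80.        ]
left ((592.9622802734375, 250.832275390625), (132.4012908935547, 221.75857543945312), 76.60054016113281) zmax [ 39.95770687 188.91854378 191.07278376]
cen ((585.0529174804688, 20.348426818847656), (221.3021240234375, 130.23971557617188), 10.58301830291748) zmax [ 58.94826994 160.73647931 163.42463209]
right ((582.2108764648438, -246.29086303710938), (131.9453125, 220.33778381347656), 73.247314453125) zmax [ 39.66809402 221.01832985 222.76269934]
```

View pics/crop1.png

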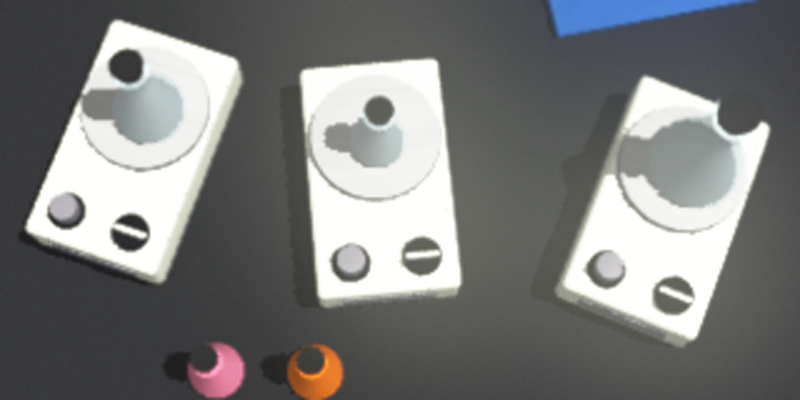

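View pics/crop2.png

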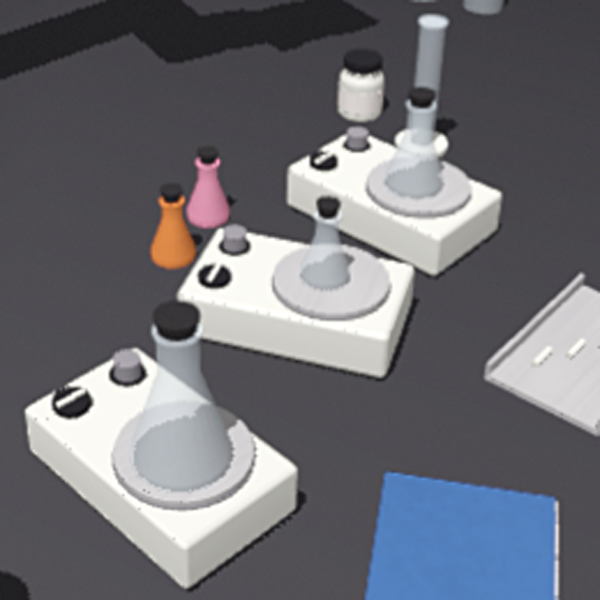

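Flask tops measure 160, 188 and 221 mm for centre, left and right, so the centre stirrer is the small one, the left is middle and the right is large. The crops show each grey key (crop1 at 66,210; 350,262; 606,268), clearly different from the black knobs. Next I'll cross-check the positions with the scene camera and find the obstacles.

Run:
```python
from h import *
c=vision.calibration("top"); s=vision.calibration("scene"); W=cloud(c,np.load("pics/top0.npy"))
S=cloud(s,np.load("pics/scene0.npy"))
for k in [(499.7,36.9,80),(522.7,298.9,80),(515.9,-192.3,80)]:
    u,v=proj(s,k)[0].astype(int); r=S[v-10:v+11,u-10:u+11].reshape(-1,3); 
    q=r[(np.abs(r[:,2]-80)<4)]; print(k,(u,v),len(q),q.mean(0),np.ptp(q,axis=0))
print('cyl foot',onz(c,150,220,10),'cyl top',onz(c,124,199,182))
print('jar',onz(c,112,256,85),'beaker',onz(c,521,266,5),onz(c,537,260,90))
for n,(u,v) in dict(pink=(251,293),orange=(293,294)).items():
    r=W[v-12:v+20,u-12:u+15]; print(n,np.nanpercentile(r[...,2],99.5),onz(c,u,v,88))
```

```text
(499.7, 36.9, 80) (np.int64(316), np.int64(253)) 54 [502.16460796  33.87911665  79.15215152] [23.29201649 26.30530867  5.74551115]
(522.7, 298.9, 80) (np.int64(369), np.int64(211)) 39 [525.95015386 295.5849229   79.76072382] [23.48481427 24.59731969  6.5531093 ]
(515.9, -192.3, 80) (np.int64(269), np.int64(308)) 88 [ 518.52189204 -195.20347645   79.05178552] [24.58606875 28.79141802  5.39214243]
cyl foot [557.6651588 433.3884766  10.       ] cyl top [555.54818887 432.42808805 182.        ]
jar [448.4226207  477.76088655  85.        ] beaker [ 532.59733962 -464.64719373    5.        ] [ 530.81356064 -467.77215611   90.        ]
pink 93.42856635122308 [398.33180996 154.12825401  88.        ]
orange 93.952226602179 [405.26723637  63.58170317  88.        ]
```

```bash
cat > d.py <<'E'
import sys; from h import *; from cell import env
from scipy.spatial.transform import Rotation as R
s=env.state(); Rt=R.from_euler('xyz',s["tcp_rot"])
p=s["eef_pos"]; t=[float(a) for a in sys.argv[1:4]]; yaw=float(sys.argv[4]) if len(sys.argv)>4 else 90
G=R.from_euler('xyz',[-90,0,yaw],degrees=True)
print('t',round(s["t"],2),'p',p.round(1),'rpy',np.degrees(s["tcp_rot"]).round(2),'F',s["ft_force"].round(2),'open',round(s["opening"],2),'q',s["joints"].round(2))
print('shift',Rt.inv().apply(np.array(t)-p).round(1),'rotvec',np.degrees((Rt.inv()*G).as_rotvec()).round(2))
E
python3 d.py 501 35.4 214; python3 d.py 400 260 214
```

```text
t 0.1 p [264.3 566.1 214.1] rpy [-8.999e+01  6.000e-02  6.497e+01] F [-0.2  -0.19  1.06] open 1.0 q [ 1.03  0.49  1.56 -0.    1.09 -0.11]
shift [-380.8    0.5 -439. ] rotvec [-2.000e-02 -2.503e+01 -6.000e-02]
t 0.1 p [264.3 566.1 214.1] rpy [-8.999e+01  6.000e-02  6.497e+01] F [-0.2  -0.19  1.06] open 1.0 q [ 1.03  0.49  1.56 -0.    1.09 -0.11]
shift [-220.     0.3 -252.5] rotvec [-2.000e-02 -2.503e+01 -6.000e-02]
```

```bash
python3 -m crank '[[-30,0,-35,0,-8,0],[-60,0,-70,0,-16,0],[-90,0,-105,0,-25,0],[-120,0,-140,0,-25,0],[-150,0,-175,0,-25,0]]' 0; python3 d.py 501 35.4 160
```

```text
t: 0.6
eef_pos: [359.6, 354.4, 214.1]
tcp_rot: [-1.57, 0.001, 1.571]
ft_force: [1.6, 0.8, -0.6]
opening: 0.637
t 0.6 p [359.6 354.4 214.1] rpy [-8.996e+01  6.000e-02  9.003e+01] F [ 1.59  0.79 -0.62] open 0.64 q [ 0.65  0.32  1.85 -0.    0.97 -0.92]
shift [-319.1   54.3 -141.2] rotvec [-0.04  0.03 -0.06]
```

```bash
python3 -m crank '[[-45,0,-20,0,0,0],[-90,0,-40,0,0,0],[-135,0,-60,0,0,0],[-180,0,-80,0,0,0],[-225,0,-100,0,0,0]]' 0;python3 -m crank '[[-40,0,-20,0,0,0],[-85,0,-35,0,0,0],[-94,0,-41,0,0,0],[-94,0,-41,0,0,0]]' 0
python3 - <<'E'
from h import *
for n in ("scene","wrist"):
    p,d=vision.read_camera(n); cv2.imwrite(f"pics/{n}1.png",p); np.save(f"pics/{n}1.npy",d)
E
python3 d.py 501 35.4 120
```

```text
t: 1.1
eef_pos: [460.1, 127.5, 214.2]
tcp_rot: [-1.57, 0.001, 1.571]
ft_force: [1.4, 0.7, -0.2]
opening: 0.212
t: 1.5
eef_pos: [501.6, 32.3, 214.0]
tcp_rot: [-1.569, 0.001, 1.568]
ft_force: [-0.3, 0.1, -0.1]
opening: 0.005
t 1.6 p [500.7  34.2 214.1] rpy [-8.991e+01  4.000e-02  9.003e+01] F [-0.26  0.28 -1.49] open 0.01 q [-0.06  0.32  1.85 -0.    0.97 -1.63]
shift [ 1.2 94.1 -0.4] rotvec [-0.09  0.03 -0.04]
```

View pics/scene1.png

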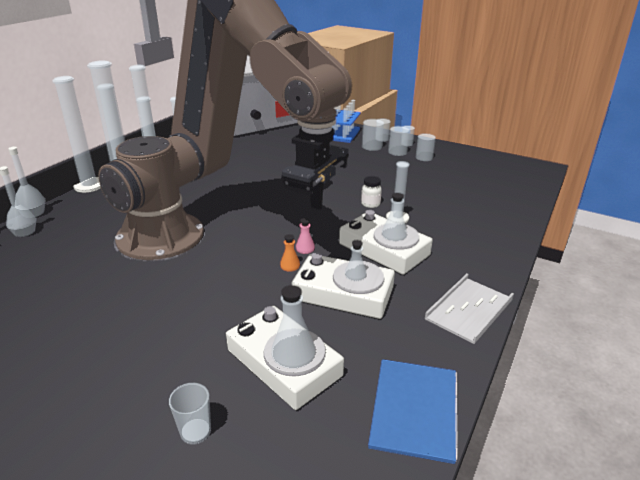

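View pics/wrist1.png

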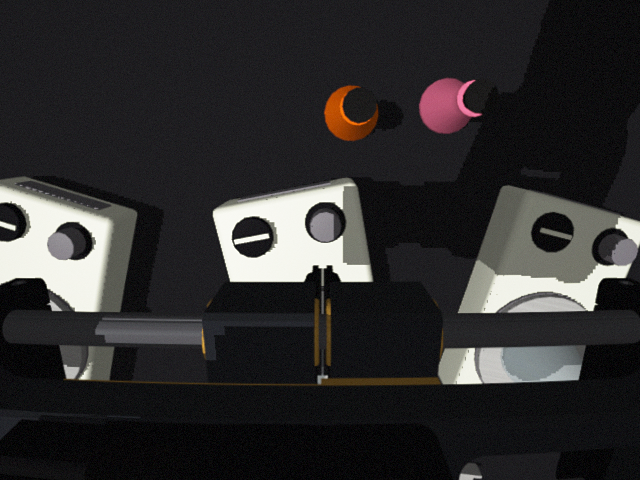

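The scene view shows the shut fingers above the front of the centre stirrer, with the gripper's long axis along y. The wrist view shows the three keys at about (62,244), (325,223) and (624,248), so I'll locate them from this view too.

Run:
```python
from h import *
c=vision.calibration("wrist"); W=cloud(c,np.load("pics/wrist1.npy"))
for u,v in [(62,244),(325,223),(622,248)]:
    a=W[max(v-24,0):v+25,max(u-24,0):u+25]; m=np.abs(a[...,2]-80)<5; q=a[m]
    print((u,v),onz(c,u,v,80).round(1),m.sum(),q.mean(0).round(1),np.ptp(q,axis=0).round(1),((q.max(0)+q.min(0))/2).round(1))
```

```text
(62, 244) [ 516.5 -189.8   80. ] 705 [ 517.3 -190.    80.1] [25.5 25.1  7.8] [ 517.9 -191.2   79. ]
(325, 223) [498.2  36.9  80. ] 759 [500.6  37.2  80.6] [25.4 25.5  7.7] [500.9  37.3  78.9]
(622, 248) [519.6 297.4  80. ] 686 [522.7 298.1  80.2] [25.5 26.2  7.6] [523.1 299.6  78.9]
```

```bash
python3 -m crank '[[1,40,0,0,0,0],[2,80,0,0,0,0],[2,110,0,0,0,0],[2,122,0,0,0,0],[2,122,0,0,0,0]]' 0; python3 d.py 500.5 36.5 80
```

```text
t: 2.1
eef_pos: [499.7, 37.3, 91.3]
tcp_rot: [-1.567, 0.001, 1.573]
ft_force: [0.2, -0.4, 0.1]
opening: 0.002
t 2.1 p [499.7  37.3  91.3] rpy [-8.976e+01  3.000e-02  9.012e+01] F [ 0.17 -0.37  0.13] open 0.0 q [-0.06  0.49  1.98 -0.    0.67 -1.63]
shift [-0.8 11.3 -0.8] rotvec [-0.24  0.12 -0.03]
```

```bash
for i in 1; do python3 -m crank '[[-1,4,-1,0,0,0],[-1,8,-1,0,0,0],[-1,11,-1,0,0,0],[-1,14,-1,0,0,0],[-1,14,-1,0,0,0]]' 0; done; python3 d.py 500.5 36.5 68
```

```text
t: 2.6
eef_pos: [501.0, 36.3, 77.4]
tcp_rot: [-1.568, 0.001, 1.573]
ft_force: [0.4, 0.7, 1.4]
opening: 0.001
t 2.6 p [501.   36.3  77.4] rpy [-8.981e+01  3.000e-02  9.011e+01] F [0.4 0.7 1.4] open 0.0 q [-0.06  0.52  1.99 -0.    0.64 -1.63]
shift [0.2 9.4 0.5] rotvec [-0.19  0.11 -0.03]
```

```bash
python3 -m crank '[[0,2,0,0,0,0],[0,4,0,0,0,0],[0,6,0,0,0,0],[0,8,0,0,0,0],[0,8,0,0,0,0]]' 0; python3 d.py 500.5 36.5 68
```

```text
t: 3.1
eef_pos: [501.0, 36.3, 69.3]
tcp_rot: [-1.568, 0.001, 1.573]
ft_force: [-0.3, 0.4, 4.7]
opening: 0.004
t 3.1 p [501.   36.3  69.3] rpy [-8.981e+01  3.000e-02  9.011e+01] F [-0.35  0.38  4.7 ] open 0.0 q [-0.06  0.53  2.   -0.    0.62 -1.63]
shift [0.2 1.3 0.5] rotvec [-0.19  0.11 -0.03]
```

```bash
python3 -m crank '[[0,1,0,0,0,0],[0,1.5,0,0,0,0],[0,1.5,0,0,0,0],[0,1.5,0,0,0,0]]' 0; python3 d.py 500.5 36.5 68; python3 d.py 500.5 36.5 68|head -1
```

```text
t: 3.5
eef_pos: [501.0, 36.3, 67.9]
tcp_rot: [-1.568, 0.001, 1.573]
ft_force: [-0.3, 1.8, 6.1]
opening: 0.006
t 3.5 p [501.   36.3  67.9] rpy [-8.982e+01  3.000e-02  9.011e+01] F [-0.26  1.76  6.13] open 0.01 q [-0.06  0.53  2.   -0.    0.61 -1.63]
shift [ 0.2 -0.1  0.5] rotvec [-0.18  0.11 -0.03]
t 3.5 p [501.   36.3  67.9] rpy [-8.982e+01  3.000e-02  9.011e+01] F [-0.26  1.76  6.13] open 0.01 q [-0.06  0.53  2.   -0.    0.61 -1.63]
```

The force rises at the spring rate (4.7 to 6.1 N over 1.4 mm), which means the key is fully in. I'll lift straight up and verify.

```bash
python3 -m crank '[[0,-10,0,0,0,0],[0,-40,0,0,0,0],[0,-85,0,0,0,0],[0,-130,0,0,0,0],[0,-146,0,0,0,0]]' 0
cat > look.py <<'E'
import sys; from h import *
n=sys.argv[1]
p,d=vision.read_camera("wrist"); cv2.imwrite(f"pics/{n}.png",p); c=vision.calibration("wrist"); W=cloud(c,d)
for nm,k in dict(small=(500.7,37),middle=(523,298.5),large=(517,-191.5)).items():
    m=(np.hypot(W[...,0]-k[0],W[...,1]-k[1])<9)&(W[...,2]<100); q=W[m]
    print(nm,m.sum(),'z',np.median(q[:,2]).round(1) if m.sum() else None)
E
python3 look.py w2; python3 d.py 523.5 298 214
```

```text
t: 4.0
eef_pos: [502.3, 36.2, 218.3]
tcp_rot: [-1.573, 0.001, 1.573]
ft_force: [-0.2, 0.7, -0.7]
opening: 0.001
small 344 z 73.3
middle 279 z 81.4
large 292 z 81.4
t 4.05 p [502.6  36.2 219. ] rpy [-9.019e+01  6.000e-02  9.012e+01] F [-0.22 -0.21  1.31] open 0.0 q [-0.06  0.31  1.85 -0.    0.98 -1.63]
shift [261.7   4.8 -21.4] rotvec [ 0.19  0.12 -0.06]
```

View pics/w2.png

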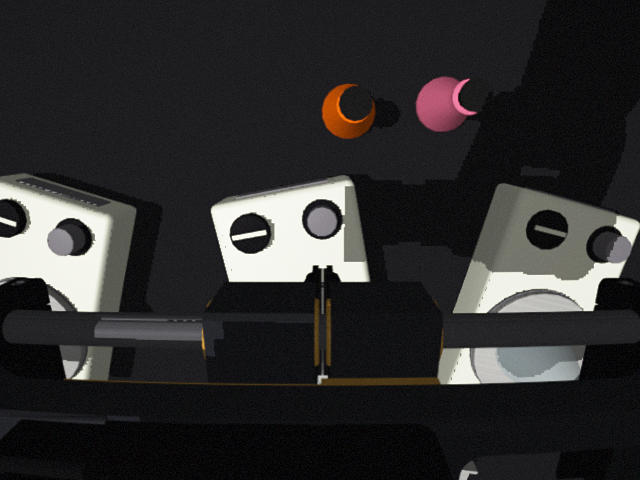

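The small key at (322,219) now sits 8 mm lower than the other two (73.3 against 81.4 mm), so it is fully in. Next is the middle one.

```bash
python3 -m crank '[[45,0,-4,0,0,0],[90,0,-8,0,0,0],[135,0,-11,0,0,0],[180,0,-15,0,0,0],[225,0,-19,0,0,0]]' 0; python3 -m crank '[[20,0,-1,0,0,0],[36,0,-2,0,0,0],[36,0,-2,0,0,0],[36,0,-2,0,0,0]]' 0; python3 look.py w3;python3 d.py 523.5 298 90
```

```text
t: 4.55
eef_pos: [520.7, 262.9, 218.5]
tcp_rot: [-1.573, 0.002, 1.573]
ft_force: [1.3, -0.5, -0.6]
opening: 0.002
t: 4.95
eef_pos: [522.5, 298.2, 218.2]
tcp_rot: [-1.573, 0.002, 1.573]
ft_force: [0.1, 0.4, 0.4]
opening: 0.006
small 289 z 72.6
middle 358 z 80.8
large 0 z None
t 5.0 p [522.6 297.8 218.4] rpy [-90.12   0.12  90.07] F [0.02 0.12 0.23] open 0.0 q [ 0.41  0.45  1.61 -0.    1.07 -1.16]
shift [  0.4 128.4  -0.6] rotvec [ 0.12  0.07 -0.12]
```

View pics/w3.png

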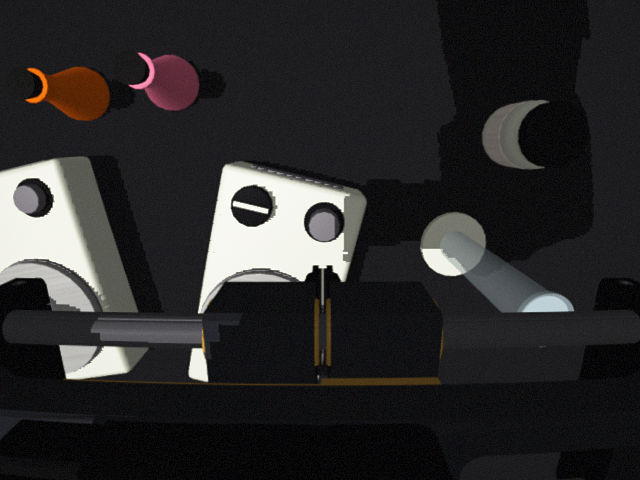

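The middle key is at (323,222), in line with the fingers. Before lowering I'll check clearance to the measuring cylinder, whose foot is at (453,243) and top at (545,310).

```bash
python3 - <<'E'
from h import *
c=vision.calibration("wrist"); print(onz(c,453,243,8), onz(c,548,308,182))
E
python3 -m crank '[[0,40,0,0,0,0],[0,80,0,0,0,0],[0,110,-1,0,0,0],[0,127,-1,0,0,0],[0,127,-1,0,0,0]]' 0; python3 d.py 523.5 298 80
```

```text
[558.13387778 434.75504781   8.        ] [551.61544253 435.52756936 182.        ]
t: 5.5
eef_pos: [523.1, 295.8, 89.4]
tcp_rot: [-1.569, 0.004, 1.57]
ft_force: [-0.2, -0.2, 0.1]
opening: 0.002
t 5.5 p [523.1 295.8  89.4] rpy [-89.9    0.22  89.98] F [-0.17 -0.2   0.15] open 0.0 q [ 0.41  0.61  1.74 -0.    0.8  -1.16]
shift [ 2.2  9.4 -0.4] rotvec [-0.1  -0.02 -0.22]
```

```bash
python3 -m crank '[[2,4,0,0,0,0],[2,8,0,0,0,0],[2,11,0,0,0,0],[2,12,0,0,0,0],[2,12,0,0,0,0]]' 0;  python3 -m crank '[[0,2,0,0,0,0],[0,4,0,0,0,0],[0,6,0,0,0,0],[0,8,0,0,0,0],[0,8,0,0,0,0]]' 0; python3 d.py 523.5 298 68
```

```text
t: 6.0
eef_pos: [523.4, 297.8, 77.9]
tcp_rot: [-1.57, 0.004, 1.571]
ft_force: [0.5, -0.5, 2.8]
opening: 0.006
t: 6.5
eef_pos: [523.4, 297.9, 69.7]
tcp_rot: [-1.57, 0.004, 1.571]
ft_force: [-0.6, -0.9, 4.0]
opening: 0.003
t 6.5 p [523.4 297.9  69.7] rpy [-89.96   0.2   89.99] F [-0.6  -0.93  4.01] open 0.0 q [ 0.41  0.63  1.75 -0.    0.76 -1.16]
shift [ 0.2  1.7 -0.1] rotvec [-0.04 -0.01 -0.2 ]
```

```bash
python3 -m crank '[[0,1,0,0,0,0],[0,2,0,0,0,0],[0,2,0,0,0,0],[0,2,0,0,0,0]]' 0; python3 -m crank '[[0,-10,0,0,0,0],[0,-40,0,0,0,0],[0,-85,0,0,0,0],[0,-130,0,0,0,0],[0,-150,0,0,0,0]]' 0; python3 look.py w4; python3 d.py 517 -192 218
```

```text
t: 6.9
eef_pos: [523.5, 297.9, 67.9]
tcp_rot: [-1.57, 0.003, 1.571]
ft_force: [-0.7, -1.2, 7.0]
opening: 0.007
t: 7.4
eef_pos: [524.2, 298.8, 222.4]
tcp_rot: [-1.575, 0.001, 1.571]
ft_force: [0.2, -0.2, -0.7]
opening: 0.006
small 283 z 74.0
middle 338 z 74.4
large 0 z None
t 7.45 p [524.7 299.1 224.1] rpy [-9.035e+01  2.000e-02  9.000e+01] F [-0.1  -0.27  1.38] open 0.01 q [ 0.41  0.45  1.6  -0.    1.08 -1.16]
shift [-491.1    6.2    7.7] rotvec [ 0.35 -0.   -0.02]
```

View pics/w4.png

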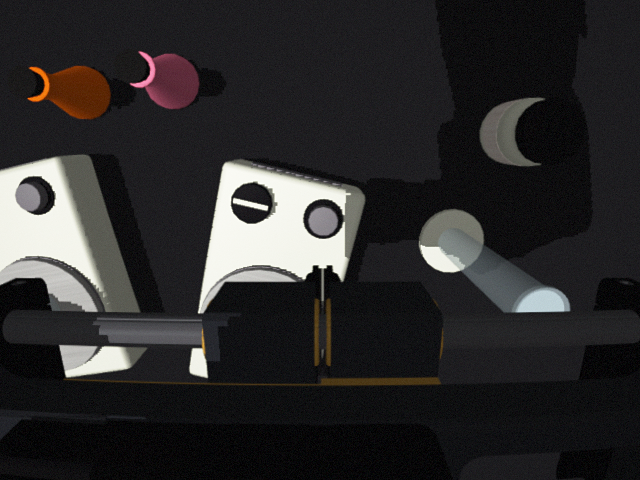

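The middle key at (323,218) is now level with the small one (74.4 and 74.0 mm), and the surroundings haven't moved. Next is the large stirrer.

```bash
python3 -m crank '[[-45,0,1,0,0,0],[-90,0,2,0,0,0],[-135,0,3,0,0,0],[-180,0,4,0,0,0],[-225,0,4,0,0,0]]' 0; python3 -m crank '[[-45,0,1,0,0,0],[-90,0,1,0,0,0],[-135,0,2,0,0,0],[-180,0,2,0,0,0],[-225,0,3,0,0,0]]' 0; python3 d.py 517 -192 218
```

```text
t: 7.95
eef_pos: [520.0, 72.5, 224.1]
tcp_rot: [-1.576, 0.0, 1.571]
ft_force: [0.4, -0.3, 0.0]
opening: 0.004
t: 8.45
eef_pos: [516.6, -154.1, 224.0]
tcp_rot: [-1.576, -0.0, 1.571]
ft_force: [0.8, 0.1, -0.3]
opening: 0.003
t 8.45 p [ 516.6 -154.1  224. ] rpy [-90.29  -0.    90.01] F [ 0.76  0.14 -0.33] open 0.0 q [-0.41  0.36  1.76  0.    1.02 -1.99]
shift [-37.9   6.   -0.4] rotvec [0.29 0.01 0.  ]
```

```bash
python3 -m crank '[[-20,0,0,0,0,0],[-38,0,0,0,0,0],[-38,0,0,0,0,0],[-38,0,0,0,0,0]]' 0; python3 look.py w5; python3 d.py 517 -192 90
```

```text
t: 8.85
eef_pos: [516.5, -191.6, 223.8]
tcp_rot: [-1.575, -0.001, 1.571]
ft_force: [-0.4, 0.6, 0.5]
opening: 0.005
small 300 z 72.7
middle 0 z None
large 348 z 80.7
t 8.9 p [ 516.5 -191.2  223.9] rpy [-9.027e+01 -3.000e-02  9.005e+01] F [0.39 0.54 0.34] open 0.0 q [-0.48  0.37  1.73  0.    1.03 -2.05]
shift [ -0.9 133.9   0.2] rotvec [0.27 0.05 0.03]
```

View pics/w5.png

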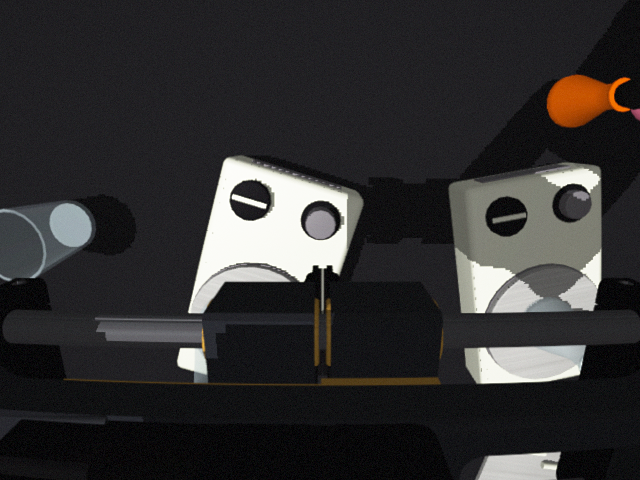

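The large key is at (320,220), under the fingers. The flask is behind it with about 35 mm of clearance to the gripper body, so I'll lower.

```bash
python3 -m crank '[[0,40,0,0,0,0],[-1,80,0,0,0,0],[-1,115,0,0,0,0],[-1,133,0,0,0,0],[-1,133,0,0,0,0]]' 0; python3 d.py 517 -192 80
```

```text
t: 9.4
eef_pos: [516.3, -190.4, 88.9]
tcp_rot: [-1.572, -0.003, 1.573]
ft_force: [-0.1, 1.0, 0.8]
opening: 0.003
t 9.4 p [ 516.3 -190.4   88.9] rpy [-90.05  -0.15  90.13] F [-0.06  1.04  0.76] open 0.0 q [-0.47  0.55  1.87  0.    0.72 -2.05]
shift [-1.6  8.9 -0.7] rotvec [0.05 0.13 0.15]
```

```bash
python3 -m crank '[[-1.5,4,-0.5,0,0,0],[-1.5,8,-0.5,0,0,0],[-1.5,10,-0.5,0,0,0],[-1.5,11,-0.5,0,0,0],[-1.5,11,-0.5,0,0,0]]' 0;  python3 -m crank '[[0,2,0,0,0,0],[0,4,0,0,0,0],[0,6,0,0,0,0],[0,8,0,0,0,0],[0,8,0,0,0,0]]' 0; python3 d.py 517 -192 68
```

```text
t: 9.9
eef_pos: [517.1, -191.9, 78.4]
tcp_rot: [-1.573, -0.002, 1.573]
ft_force: [0.9, 0.8, 2.5]
opening: 0.004
t: 10.4
eef_pos: [517.1, -191.9, 70.1]
tcp_rot: [-1.572, -0.002, 1.573]
ft_force: [1.1, 0.7, 3.1]
opening: 0.005
t 10.4 p [ 517.1 -191.9   70.1] rpy [-90.1   -0.13  90.13] F [1.05 0.67 3.14] open 0.01 q [-0.48  0.58  1.88  0.    0.68 -2.05]
shift [-0.1  2.1  0.1] rotvec [0.1  0.13 0.13]
```

```bash
python3 -m crank '[[0,1,0,0,0,0],[0,2,0,0,0,0],[0,2.3,0,0,0,0],[0,2.3,0,0,0,0]]' 0; python3 -m crank '[[0,-10,0,0,0,0],[0,-40,0,0,0,0],[0,-85,0,0,0,0],[0,-130,0,0,0,0],[0,-150,0,0,0,0]]' 0; python3 look.py w6; python3 d.py 420 -120 260
```

```text
t: 10.8
eef_pos: [517.2, -191.9, 68.0]
tcp_rot: [-1.573, -0.002, 1.573]
ft_force: [-1.0, 1.3, 7.1]
opening: 0.008
t: 11.3
eef_pos: [517.5, -192.6, 222.2]
tcp_rot: [-1.577, 0.0, 1.573]
ft_force: [-0.4, -0.1, 0.1]
opening: 0.004
small 298 z 74.0
middle 0 z None
large 334 z 74.3
t 11.35 p [ 518.1 -192.9  223.9] rpy [-9.047e+01  7.000e-02  9.014e+01] F [ 0.44 -0.05  2.03] open 0.0 q [-0.48  0.38  1.73  0.    1.03 -2.05]
shift [ 73.1 -37.   97.6] rotvec [ 0.47  0.14 -0.07]
```

View pics/w6.png

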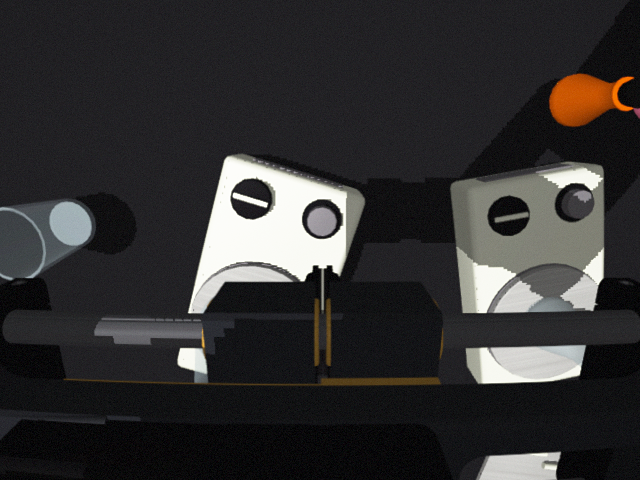

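The large key at (321,218) is now in too (74.3 mm). I'll pull the hand back and take a last overview.

```bash
python3 -m crank '[[0,-15,30,0,0,0],[0,-25,60,0,0,0],[0,-30,80,0,0,0],[0,-30,80,0,0,0],[0,-30,80,0,0,0]]' 0
python3 - <<'E'
from h import *
p,d=vision.read_camera("scene"); cv2.imwrite("pics/scene9.png",p)
p0=cv2.imread("pics/scene0.png"); df=np.abs(p.astype(int)-p0).max(2)
c=vision.calibration("scene"); W=cloud(c,d); W0=cloud(c,np.load("pics/scene0.npy"))
for nm,k,zl in [("small",(502.2,33.9),0),("middle",(526,295.6),0),("large",(518.5,-195.2),0)]:
    for w in (W0,W):
        m=(np.hypot(w[...,0]-k[0],w[...,1]-k[1])<9)&(w[...,2]>62)&(w[...,2]<100); print(nm,m.sum(),np.median(w[m][:,2]).round(1))
for nm,(x,y,z) in dict(sm=(618.6,26.6,153),mi=(628,243,181),la=(616.8,-256,213),jar=(448,478,78),cyl=(556,433,176)).items():
    o=[]
    for w in (W0,W):
        m=(np.hypot(w[...,0]-x,w[...,1]-y)<45)&(np.abs(w[...,2]-z)<7.5); o.append(w[m].mean(0).round(1))
    print(nm,*o)
E
python3 d.py 420 -120 260|head -1
```

```text
t: 11.85
eef_pos: [438.1, -193.2, 253.4]
tcp_rot: [-1.58, 0.002, 1.572]
ft_force: [0.3, -0.4, -0.5]
opening: 0.007
small 35 78.8
small 24 71.5
middle 24 76.6
middle 20 72.0
large 42 79.3
large 34 72.1
sm [614.8  17.6 154.2] [615.5  18.  155.3]
mi [626.7 228.6 182.9] [626.3 226.8 182.2]
la [ 623.5 -272.1  215.9] [ 623.7 -272.1  216. ]
jar [452.3 476.   80.8] [451.8 474.7  80.6]
cyl [561.9 428.1 177.5] [561.6 428.5 177.6]
t 11.9 p [ 438.4 -193.2  253.1] rpy [-9.048e+01  7.000e-02  9.012e+01] F [ 0.29 -0.19 -0.41] open 0.0 q [-0.56  0.24  1.86  0.    1.04 -2.13]
```

View pics/scene9.png

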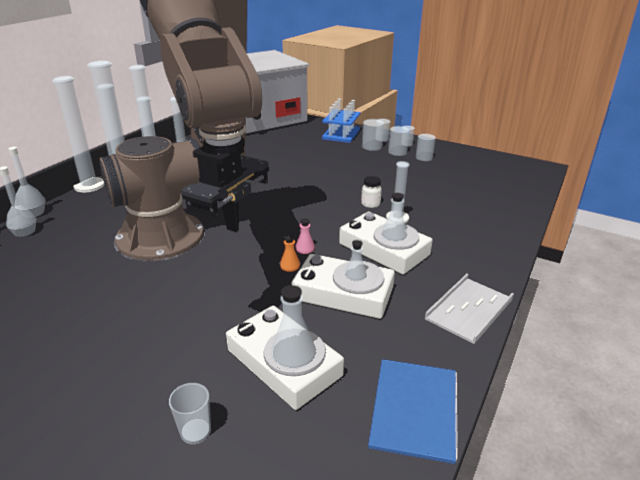

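All three keys are in, everything stands where it was, and the hand is clear (scene around 235,190).

```bash
python3 -c "
from cell import job; print(job.job_done())"
```

```text
the job is handed in; nothing more can be done
None
```

I pressed the three start keys in the order asked: small (centre stirrer), middle (left), then large (right). I used the shut fingertips at about 6–7 N and handed the job in at about 11.9 s.

- **Keys:** the wrist camera's depth showed each key about 6.5 to 8 mm lower after its press, at about 74 mm, and the final scene view had all three at 71.5 to 72 mm. The scene camera's before-and-after drop for the middle key was only 4.6 mm. Few pixels covered that key, and its starting height there read low (76.6 mm, where it should be 80).
- **Surroundings:** the flasks, jar and cylinder measured within about 2 mm of where they started, which is within measuring noise. I checked the beaker and the orange and pink look-alikes only by eye, and they appear unmoved.
- **Hand:** it ended clear of everything, with no measurable contact force. The hand-in reports no verdict.

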